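# Make up two leathercraft class kits

## Robot

A 6-joint arm with a two-finger parallel gripper is mounted at the origin on the work surface. World frame = base frame: x ahead of the robot, y to its left, z up, the work surface at z = 0. Lengths are in mm, angles in rad, forces in N, time in s.
With the tool pointing down it reaches from about 400 to 825 mm from the base axis. Payload 7 kg.
Tool frame: the origin (TCP) lies at the very end of the fingers, on their centre line; the grasp point (between the pads) lies 19 mm behind it; z points along the fingers, y is the line along which they close (so a half turn about z gives the same grasp; the last joint's range is limited). The gripper opens to 88 mm and grips with 3 to 60 N. Pads are 19 mm wide; open, the fingers measure 130 mm over their backs; the gripper's body (78 mm by 193 mm) begins 47 mm behind the grasp point.
Start: joints at [-0.972, 0.359, 0.012, 0, -1.224, -0.288], TCP at [206.402, -642.646, 226.561] pointing down, gripper open.
Joint ranges: [-3.07, 3.07], [-1.43, 2.12], [-1.02, 1.25], [-3.03, 1.67], [-3.05, -0], [-3.03, 3.03]. Speed limits (rad/s): [2.39, 2.39, 3.01, 3.14, 3.14, 3.14].

## Interface

Orientations are given as a unit quaternion [x, y, z, w].
In Python, from plant import bot gives the robot as it stands. Calls block until the motion is done:
- bot.move_ptp(position, orientation): joint-space move of the TCP to a pose.
- bot.line_to(position, velocity=150, ori=None): straight line of the TCP; ori=None keeps the orientation; velocity is the mean speed in mm/s.
- bot.move_joints(angles): joint-space move.
- bot.move_gripper(opening, force=None): finger opening in mm; force is the grip in N (None keeps the last); returns when the fingers have stopped.
- bot.pause(seconds).
- bot.solve_ik(position, orientation): joint angles nearest the present ones, or None.
- bot.read_state(): the state.
- bot.camera(name): name is "scene" or "side" or "wrist"; returns the picture (480x640x3 uint8, red, green, blue); there is no depth.
- bot.get_calibration(name): a dict with "fx", "fy", "cx", "cy" (pixels), "distortion" ([k1, k2, p1, p2, k3] as OpenCV has them; the pictures are not rectified), "view" (4x4, takes a point from world to camera coordinates); the wrist camera has in their place "T_tool_cam" (4x4, takes a point from camera to tool coordinates, whose origin is the TCP and whose axes are the flange's). Camera axes: x right, y up, looking along -z (the intrinsics and any distortion apply to the point x, -y, -z); pixel columns grow to the right and rows downward; lengths in mm; the calibration is good to about 2 mm. A picture is of the moment at which its call begins: read the wrist's pose just before it. get_calibration takes no time and is no camera call.
A pose or a line that the arm cannot do raises bot.Unreachable and nothing moves.
- bot.close_job(): hands the job in; it is judged then, once.
The state is a dict: "t": time; "joint_pos": joint angles; "qvel": joint speeds; "tau": joint torques, N m; "tcp_pos": TCP position; "eef_rot": TCP orientation; "contact_force": force on the tool from outside, world axes, zero at the start; "moment": the same for the moment, N m; "width": finger opening in mm; "finger_force": force on a finger pad.
Only numpy, scipy, OpenCV 4.12 (cv2) and the standard library are available. Lean on these libraries where they do the work, as an engineer would, in place of code of your own. Each camera call takes 0.05 s, during which the arm holds its last target. There are 200 camera calls.

## Task

Make up the two kits for the leather class from the stock on the cutting mat. The large tray is the bag kit: the large thread spool, the wide ten-tooth stitching iron and the jar of edge gum; the narrow tray is the watch-strap kit: the small thread spool and the narrow two-tooth iron. Lay each iron flat in its tray's long compartment, stand the spools and the jar upright with a square compartment each, keep the jar upright all the while, and leave the mallet, the stone slab and the brush cup where they are.

Things in the scene. Friction and masses are not known exactly. Their poses are not given: they have to be found in the camera images.
- big_tray: Large squarish plywood kit tray, fixed, 190 (x) by 192 mm (y), 20 mm high; floor 5 mm thick, walls and dividers 6 mm, full height. Origin: centre of underside, z up. A long compartment, 86 (x) by 180 mm (y), centred at x +46, y 0; two square ones, 86 by 87 mm, on the robot's side, centred at x -46, y +46.5 and -46.5 mm. The trays lie left and right, either way round, turned up to 15 degrees.
- narrow_tray: Narrow plywood kit tray, fixed, 98 (x) by 254 mm (y), 20 mm high; floor 5 mm thick, walls and divider 6 mm, full height. Origin: centre of underside, z up. Two compartments in a row: a long one, 86 (x) by 150 mm (y), centred at x 0, y +46 mm; a square one, 86 by 86 mm, centred at x 0, y -78 mm.
- large_spool: The large spool of tan waxed thread, standing upright: thread body 46 mm diameter, foot flange 48 mm, 80 mm high in all; the thread reaches up to 74 mm, above it a white core tube 18 mm across. About 110 g. Origin: centre of the underside; z is its axis.
- small_spool: The small spool of the same tan thread, standing upright: thread body 30 mm diameter, foot flange 32 mm, 46 mm high in all; the thread reaches up to 40 mm, above it a white core tube 12 mm across. About 35 g. Origin: centre of the underside; z is its axis.
- gum_jar: Jar of edge gum, standing upright: white plastic body 50 mm diameter, black screw lid 54 mm diameter and 18 mm high, 50 mm high in all, closed. About 100 g. Origin: centre of the underside; z is its axis. Grip it by the lid (32 to 50 mm above the underside).
- wide_iron: The wide stitching iron (ten teeth): steel, at one end a flat head 40 mm wide, 4 mm thick, with a comb of ten teeth. Square shank 12 x 12 mm, 85 mm long; 110 mm overall, 12 mm high, about 110 g, lying roughly crosswise to the robot's forward direction. Origin: on the underside, on the centreline 55 mm from either end; grip across the shank there. x runs along it to the teeth, z up.
- narrow_iron: The narrow stitching iron (two teeth): steel, at one end a head only 8 mm wide, narrower than the shank, with two teeth. Square shank 12 x 12 mm, 85 mm long; 110 mm overall, 12 mm high, about 110 g, lying roughly crosswise to the robot's forward direction. Origin: on the underside, on the centreline 55 mm from either end; grip across the shank there. x runs along it to the teeth, z up.
- mallet: Bystander: mallet lying beyond the work, white nylon head 48 mm diameter and 85 mm long (along its y), wooden handle 22 mm thick and 160 mm long (along its x). Origin: under the middle of the head.
- stone_slab: Bystander: stone punching slab lying flat beyond the work, 80 mm (x) by 120 mm (y) by 30 mm. Origin: centre of the underside.
- brush_cup: Bystander: blue ceramic cup, 72 mm diameter, 85 mm high, with brush handles standing in it up to about 155 mm. Origin: centre of the underside.
There are look-alikes about, which are no part of the job. What is meant by the wide_iron is not orange or purple, and is the larger of those in its own colour.

How it is judged:
By the outcome, as a careful person would: the job done as asked, in the order asked, and still so for the second after the job is handed in, with the robot touching nothing.
It also fails if it takes over 125 s, if anything falls off the work surface, if the arm or the gripper's body presses on something with over 40 N, if the wrist force passes 120 N, or if a joint passes its speed limit or range.

## Working session

There is one attempt and no reset: what is moved stays moved. The work goes in short steps, each a Python script; the robot and the scene stay as the last script left them, time stands still between calls to the robot, and variables do not carry over. Pictures are saved under pics/ and viewed, at most 14 in all, crops included, and the job is handed in when it is done.

```bash
mkdir -p pics; ls
python3 - <<'E'
from plant import bot
import cv2,numpy as np
for n in("scene","side"):
    im=bot.camera(n); cv2.imwrite(f"pics/{n}0.png",im[:,:,::-1])
    print(n,bot.get_calibration(n))
print(bot.get_calibration("wrist")); print(bot.read_state())
E
```

```text
pics
scene {'fx': 479.23935849503977, 'fy': 479.23935849503977, 'cx': 323.4071894643131, 'cy': 239.8613654558023, 'distortion': array([0.02978265, 0.        , 0.        , 0.        , 0.        ]), 'view': array([[-4.36655336e-02,  9.99044416e-01,  1.89079114e-03,
         1.33401631e+02],
       [-8.46170714e-01, -3.79898598e-02,  5.31556105e-01,
         4.51561974e+02],
       [ 5.31119990e-01,  2.16107489e-02,  8.47020975e-01,
        -1.32872302e+03],
       [ 0.00000000e+00,  0.00000000e+00,  0.00000000e+00,
         1.00000000e+00]])}
side {'fx': 516.5291940458112, 'fy': 516.5291940458112, 'cx': 322.15215478067614, 'cy': 236.4489167551973, 'distortion': array([-0.10923309,  0.        ,  0.        ,  0.        ,  0.        ]), 'view': array([[ 7.18325093e-01, -6.95700942e-01, -3.04319777e-03,
        -4.85073535e+02],
       [ 4.05784364e-01,  4.15419317e-01,  8.14104318e-01,
        -2.14296689e+02],
       [-5.65108938e-01, -5.86026442e-01,  5.80710683e-01,
        -1.03348218e+03],
       [ 0.00000000e+00,  0.00000000e+00,  0.00000000e+00,
         1.00000000e+00]])}
{'fx': 3
[... 531 characters left out ...]
+00]])}
{'t': 0.1, 'joint_pos': array([-9.71906654e-01,  3.59305308e-01,  1.11751220e-02, -3.06590338e-04,
       -1.22407658e+00, -2.88067653e-01]), 'qvel': array([ 0.0008203 , -0.00075825,  0.00065151,  0.00167647, -0.00235041,
        0.00032516]), 'tau': array([-8.82161476e-04, -5.84164131e+01,  2.93751687e+01,  7.01550320e+00,
        1.01953375e-02, -4.88337776e-05]), 'tcp_pos': array([ 206.27333139, -642.27141927,  225.73387813]), 'eef_rot': array([-1.54734564e-01,  9.87955817e-01,  6.98848435e-04, -1.72406479e-04]), 'contact_force': array([-0.67552922, -1.33136125, -0.44817184]), 'moment': array([-0.0108476 ,  0.03102093,  0.00765399]), 'finger_force': 0.0, 'width': 87.9743914916057}
```

View pics/scene0.png

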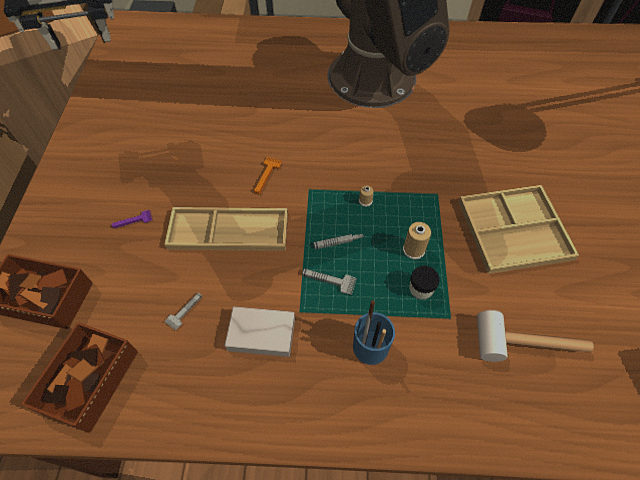

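View pics/side0.png

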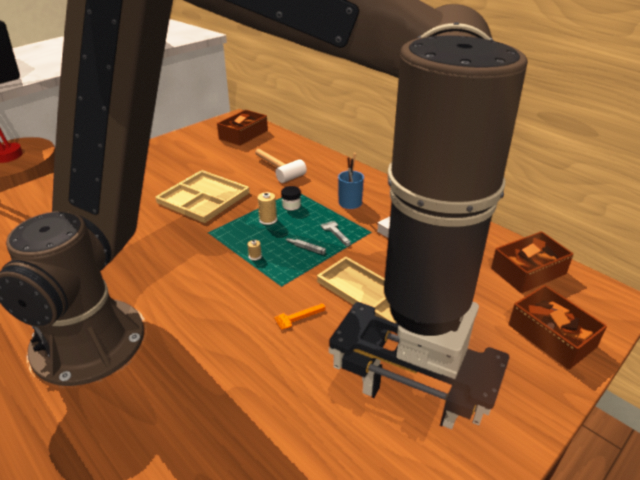

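The scene view looks back toward the robot (right = +y, down = +x). It shows:
- **On the mat:** small spool (366,196), large spool (417,240), jar (424,283), narrow iron (337,241) and wide iron (330,281).
- **Trays:** narrow tray at left (226,228) with its square compartment to the left, big tray at right (518,228).
- **Look-alikes:** orange, purple and a smaller steel iron at (183,310), all off the mat.

The arm hides part of the side view.

```bash
cat > h.py <<'E'
from plant import bot
import cv2, numpy as np
from scipy.spatial.transform import Rotation as R
def cam_pose(name, st=None):
    c=bot.get_calibration(name)
    if name=="wrist":
        T=np.eye(4); T[:3,:3]=R.from_quat(st["eef_rot"]).as_matrix(); T[:3,3]=st["tcp_pos"]
        M=T@c["T_tool_cam"]
    else: M=np.linalg.inv(c["view"])
    return c,M
def to_plane(px,z,name="scene",st=None):
    c,M=cam_pose(name,st)
    K=np.array([[c["fx"],0,c["cx"]],[0,c["fy"],c["cy"]],[0,0,1]])
    u=cv2.undistortPoints(np.asarray(px,float).reshape(-1,1,2),K,c["distortion"]).reshape(-1,2)
    d=np.c_[u[:,0],-u[:,1],-np.ones(len(u))]@M[:3,:3].T
    return M[:3,3]+d*((z-M[2,3])/d[:,2])[:,None]
def down(yaw):  # closing line (tool y) at angle yaw from world +x... tool y = (cos,sin)
    z=np.array([0,0,-1.]); y=np.array([np.cos(yaw),np.sin(yaw),0]); x=np.cross(y,z)
    return R.from_matrix(np.c_[x,y,z]).as_quat()
def blobs(mask,amin=30):
    n,l,s,c=cv2.connectedComponentsWithStats(mask.astype(np.uint8))
    return [(i,s[i],c[i],l==i) for i in range(1,n) if s[i][4]>=amin]
E
python3 - <<'E'
from h import *
im=cv2.imread("pics/scene0.png"); hsv=cv2.cvtColor(im,cv2.COLOR_BGR2HSV)
H,S,V=[hsv[:,:,i].astype(int) for i in range(3)]
for p in [(190,230),(205,210),(250,228),(520,250),(465,200),(330,281),(337,241),(417,245),(415,230),(366,198),(424,290),(424,275),(150,230),(450,320),(183,310)]:
    print(p,hsv[p[1],p[0]])
mat=(H>65)&(H<95)&(S>100)
m=cv2.morphologyEx(mat.astype(np.uint8),cv2.MORPH_CLOSE,np.ones((3,3)))
cn=max(cv2.findContours(m,0,2)[0],key=cv2.contourArea); hull=cv2.convexHull(cn)
q=cv2.approxPolyDP(hull,8,True); print("mat",q.reshape(-1,2).tolist(),to_plane(q,1)[:,:2].round())
ins=np.zeros(m.shape,np.uint8); cv2.fillPoly(ins,[hull],1)
steel=(ins>0)&(S<90)&(V>70)
for i,s,c,b in blobs(steel):
    ys,xs=np.nonzero(b); P=to_plane(np.c_[xs,ys],6)[:,:2]
    r=cv2.minAreaRect(P.astype(np.float32)); print("steel",s,c.round(),r)
tray=(H>12)&(H<30)&(S<135)&(V>120)
for i,s,c,b in blobs(tray,300):
    cn=max(cv2.findContours(b.astype(np.uint8),0,2)[0],key=cv2.contourArea)
    q=cv2.convexHull(cn); P=to_plane(q,20)[:,:2]; print("tray?",s,c.round(),cv2.minAreaRect(P.astype(np.float32)))
E
```

```text
(190, 230) [ 18 114 181]
(205, 210) [ 17 113 115]
(250, 228) [ 18 122 171]
(520, 250) [ 19 114 185]
(465, 200) [ 18 118 117]
(330, 281) [ 30  20 103]
(337, 241) [25 17 89]
(417, 245) [ 18 120 113]
(415, 230) [ 19 109  96]
(366, 198) [ 15 117 107]
(424, 290) [173  54  19]
(424, 275) [70 23 34]
(150, 230) [ 12 165 131]
(450, 320) [ 13 170 141]
(183, 310) [ 22  30 159]
mat [[309, 190], [437, 194], [450, 318], [300, 311]] [[ 404. -149.]
 [ 402.  147.]
 [ 710.  147.]
 [ 708. -149.]]
steel [359 198  14   9  39] [365. 203.] ((437.63165283203125, -19.5419864654541), (30.7852840423584, 19.808361053466797), 81.59425354003906)
steel [416 225   9   9  50] [420. 229.] ((504.9996337890625, 100.7852554321289), (17.48162078857422, 21.82874298095703), 86.6559066772461)
steel [314 234  50  15 310] [337. 240.] ((541.4784545898438, -76.56134033203125), (19.36733055114746, 109.26959991455078), 16.63028335571289)
steel [403 245  22  15  62] [412. 255.] ((567.654296875, 80.03600311279297), (47.850528717041016, 25.36530113220215), 70.4937973022461)
steel [303 268  54  27 474] [335. 280.] ((636.9296264648438
[... 524 characters left out ...]
4  207  123   43 3944] [226. 227.] ((527.4832153320312, -319.14239501953125), (106.26939392089844, 257.2265319824219), 1.4031686782836914)
tray? [408 222  23  37 331] [420. 235.] ((541.7020263671875, 94.46025085449219), (45.100425720214844, 93.4276351928711), 85.33626556396484)
tray? [ 225  307   70   45 2563] [260. 329.] ((755.3507080078125, -221.9701385498047), (121.82176208496094, 81.69019317626953), 87.07727813720703)
tray? [482 309  19  45 387] [487. 332.] ((741.076904296875, 217.47679138183594), (34.17333984375, 92.14132690429688), 82.39226531982422)
tray? [504 325  90  27 923] [549. 341.] ((755.682373046875, 320.3046569824219), (160.3157501220703, 33.73417663574219), 81.7330093383789)
```

Run:
```python
from h import *
bot.move_ptp([500,0,220],down(np.pi/2)); bot.pause(.3)
st=bot.read_state(); im=bot.camera("wrist"); cv2.imwrite("pics/w1.png",im[:,:,::-1])
np.save("w1.npy",np.r_[st["tcp_pos"],st["eef_rot"]]); print(st["t"],st["tcp_pos"],st["eef_rot"])
```

```text
2.9083 [ 5.00030281e+02 -2.80446153e-01  2.19942008e+02] [ 2.42572986e-04  9.99999969e-01 -2.83037755e-05 -5.15535511e-05]
```

View pics/w1.png

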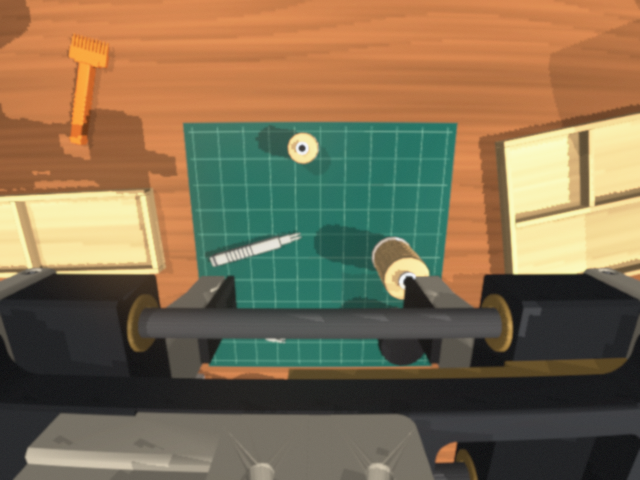

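The wrist view (up = toward the robot) shows the small spool at (302,148), the narrow iron at (255,250) and the large spool top at (408,278). The gripper hides the wide iron and the jar, so I'll measure what is visible and take one more view from further out.

```bash
cat >> h.py <<'E'
def mat_things(im_bgr,st):
    """steel bars and tan/white discs seen on the mat by the wrist camera"""
    hsv=cv2.cvtColor(im_bgr,cv2.COLOR_BGR2HSV); H,S,V=[hsv[:,:,i].astype(int) for i in range(3)]
    mat=((H>65)&(H<95)&(S>90)).astype(np.uint8)
    cn=max(cv2.findContours(mat,0,2)[0],key=cv2.contourArea)
    ins=np.zeros(mat.shape,np.uint8); cv2.fillPoly(ins,[cv2.convexHull(cn)],1)
    for nm,mk in (("steel",(ins>0)&(S<60)&(V>110)),("tan",(H>10)&(H<30)&(S<150)&(V>130)&(ins>0)),("dark",(ins>0)&(V<45))):
        for i,s,c,b in blobs(mk,120):
            ys,xs=np.nonzero(b)
            z={"steel":12,"tan":40,"dark":50}[nm]
            P=to_plane(np.c_[xs,ys],z,"wrist",st)[:,:2].astype(np.float32)
            r=cv2.minAreaRect(P); print(nm,s,c.round(),np.round(r[0]),np.round(r[1]),round(r[2],1))
E
python3 - <<'E'
from h import *
a=np.load("w1.npy"); mat_things(cv2.imread("pics/w1.png"),dict(tcp_pos=a[:3],eef_rot=a[3:]))
bot.move_ptp([700,0,240],down(np.pi/2)); bot.pause(.3)
st=bot.read_state(); im=bot.camera("wrist")[:,:,::-1].copy(); cv2.imwrite("pics/w2.png",im)
np.save("w2.npy",np.r_[st["tcp_pos"],st["eef_rot"]]); print(st["t"],st["tcp_pos"])
mat_things(im,st)
E
```

```text
steel [296 141  13  14 126] [302. 148.] [427. -19.] [13. 14.] 89.5
steel [209 233  92  34 989] [253. 249.] [541. -76.] [ 14. 111.] 16.7
steel [371 237  40  30 170] [386. 245.] [539.  78.] [24. 48.] 31.1
steel [398 272  41  18 303] [417. 280.] [581. 118.] [48. 21.] 86.9
tan [287 133  31  31 669] [303. 148.] [428. -18.] [30. 29.] 89.9
tan [211 236  80  29 668] [249. 250.] [533. -75.] [10. 90.] 16.4
tan [ 372  238   57   62 1454] [400. 268.] [553.  84.] [70. 51.] 41.3
dark [404 278  18  28 260] [411. 291.] [578. 101.] [32. 18.] 1.5
4.075 [6.99526445e+02 2.07072899e-01 2.40962228e+02]
steel [ 199   48  101   41 1347] [246.  67.] [542. -76.] [ 15. 111.] 16.2
steel [406  51  22  23 301] [416.  62.] [537. 104.] [22. 23.] 0.9
steel [375  63  38  40 168] [386.  90.] [564.  76.] [48. 24.] 46.2
steel [ 192  138   96   46 1689] [249. 158.] [636. -93.] [108.  42.] 75.8
tan [ 376   37   64   65 2258] [409.  68.] [552.  88.] [50. 67.] 49.6
tan [201  54  76  33 837] [239.  70.] [551. -81.] [11. 78.] 16.7
tan [ 192  140   85   41 1008] [241. 156.] [629. -89.] [90. 34.] 67.9
dark [384 141  22  43 132] [391. 160.] [640.  75.] [14. 44.] 75.2
```

View pics/w2.png

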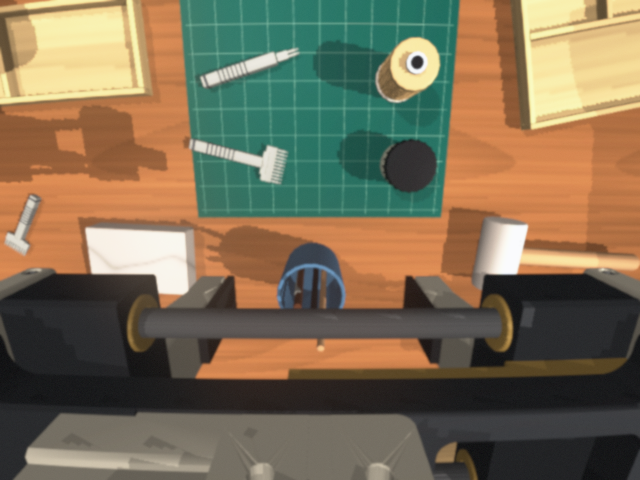

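The second wrist view shows the wide iron at (240,158), the jar lid at (410,165), the large spool's core top at (417,62) and the cup at (312,285). That's enough to start with the wide iron.

```bash
cat >> h.py <<'E'
BIG=(493.,308.,np.radians(12.5)); NAR=(525.,-319.,np.radians(1.4))
def tray(T,x,y):
    c,s=np.cos(T[2]),np.sin(T[2]); return np.array([T[0]+c*x-s*y,T[1]+s*x+c*y])
def best(p,yaw):
    q0=bot.read_state()["joint_pos"]; c=[]
    for k in(0,np.pi):
        j=bot.solve_ik(list(p),down(yaw+k))
        if j is not None: c.append((abs(j[5])*.3+np.abs(np.array(j)-q0).max(),k))
    return down(yaw+min(c)[1])
def pick(xy,yaw,z,open_,force,zup=150):
    bot.move_gripper(open_)
    q=best([*xy,z],yaw); bot.move_ptp([*xy,zup],q)
    bot.line_to([*xy,z+15],200); bot.line_to([*xy,z],60)
    bot.move_gripper(0,force); bot.pause(.2); s=bot.read_state()
    print("grip",s["t"].__round__(2),"w",s["width"],"ff",s["finger_force"],s["contact_force"].round(1),s["tcp_pos"].round(1))
    bot.line_to([*xy,zup],200); print("lifted w",bot.read_state()["width"])
def place(xy,yaw,z,rel,zup=150):
    q=best([*xy,z],yaw); bot.move_ptp([*xy,zup],q)
    bot.line_to([*xy,z+15],200); bot.line_to([*xy,z],50)
    s=bot.read_state(); print("down",s["tcp_pos"].round(1),s["contact_force"].round(1),"w",s["width"])
    bot.move_gripper(rel); bot.pause(.2)
    bot.line_to([*xy,zup],200); print("t",bot.read_state()["t"])
E
python3 - <<'E'
from h import *
a=np.load("w2.npy"); st=dict(tcp_pos=a[:3],eef_rot=a[3:]); im=cv2.imread("pics/w2.png")
print("spool top w2",to_plane([(417,62)],80,"wrist",st)[:,:2])
V=im.max(axis=2)
m=np.zeros_like(V); m[130:200,370:450]=V[130:200,370:450]<60
m=cv2.morphologyEx(m,cv2.MORPH_OPEN,np.ones((9,9)))
cn=max(cv2.findContours(m,0,1)[0],key=cv2.contourArea); print(cv2.boundingRect(cn))
P=to_plane(cn,50,"wrist",st)[:,:2].astype(np.float32); print("lid",cv2.minEnclosingCircle(P))
print("scene spool top,smallspool top,brush tip,cup base",to_plane([(420,229)],80)[:,:2],to_plane([(366,188)],46)[:,:2],to_plane([(372,300)],155)[:,:2],to_plane([(374,352)],0)[:,:2])
pick([636,-95],np.radians(76+90),3.5,40,40)
place(tray(BIG,46,0),BIG[2],9.5,26)
E
```

```text
spool top w2 [[552.9050666  86.5247911]]
(385, 141, 50, 50)
lid ((644.871337890625, 92.97769927978516), 27.424358367919922)
scene spool top,smallspool top,brush tip,cup base [[554.28746134  84.9402798 ]] [[427.58673987 -20.40835439]] [[750.36876685 -19.9625518 ]] [[785.39839278  -3.05571404]]
grip 8.37 w 11.14892354036418 ff 39.98857319355011 [-0.7  0.3  1.6] [636.1 -95.    3.6]
lifted w 11.252281346691747
down [537.8 317.9   9.4] [ 0.1  0.1 -1. ] w 11.452338308695733
t 13.6167
```

Run:
```python
from h import *
pick([553,86],np.pi/2,25,80,25,200)
place(tray(BIG,-46,46.5),BIG[2],31,64,200)
pick([645,93],np.pi/2,24,80,25,200)
place(tray(BIG,-46,-46.5),BIG[2],30,70,200)
bot.move_ptp([470,-100,240],down(np.pi/2))
im=bot.camera("scene")[:,:,::-1]; cv2.imwrite("pics/s2.png",im)
```

```text
grip 18.34 w 45.810759200989786 ff 24.999985098838806 [-0.1  0.5  0.9] [553.   86.   25.1]
lifted w 45.6726199353485
down [437.9 343.3  30.8] [-0.  -0.7 -0.1] w 45.534784194818826
t 23.6667
grip 27.57 w 53.21034099649715 ff 25.000176429748535 [-0.5  1.3  0.7] [645.2  93.2  24.2]
lifted w 53.543326209008235
down [458.  252.5  29.9] [ 0.1  0.2 -1.6] w 53.4232779410519
t 33.3083
```

View pics/s2.png

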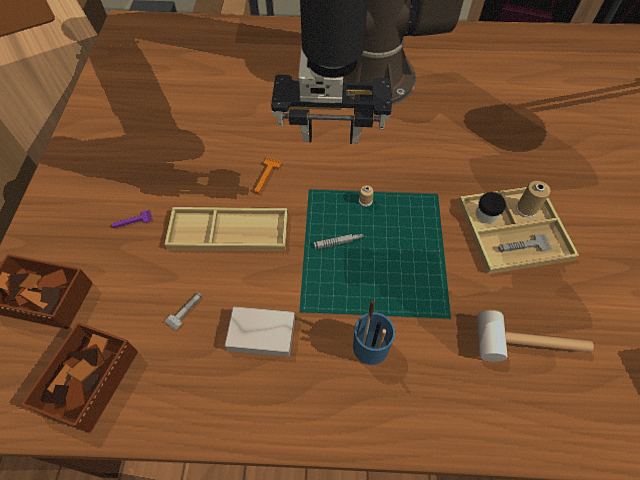

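The bag kit is in: the jar, large spool and wide iron are each in their own compartment (492,207; 537,198; 522,244). Next is the strap kit.

Run:
```python
from h import *
N=(523.5,-319.,NAR[2])
pick([427.5,-19.5],np.pi/2,20,60,15)
place(tray(N,0,-78),N[2],26,48)
pick([541.5,-76],np.radians(106.5-90),3.5,40,40)
place(tray(N,0,46),N[2],9.5,26)
bot.move_ptp([470,50,250],down(np.pi/2))
im=bot.camera("scene")[:,:,::-1]; cv2.imwrite("pics/s3.png",im)
```

```text
grip 37.67 w 29.611757192005683 ff 15.000405460596085 [-0.1  0.2  3.2] [427.6 -19.4  20.1]
lifted w 29.336958535892695
down [ 525.2 -397.    25.9] [ 0.1  0.2 -0.5] w 29.455191970916996
t 42.6083
grip 47.44 w 11.317843466077855 ff 40.000439286231995 [0.1 1.5 2.1] [541.6 -76.    3.6]
lifted w 11.505776896808452
down [ 522.2 -273.1    9.4] [-0.2 -0.3 -1.1] w 11.405676488535326
t 51.9333
```

View pics/s3.png

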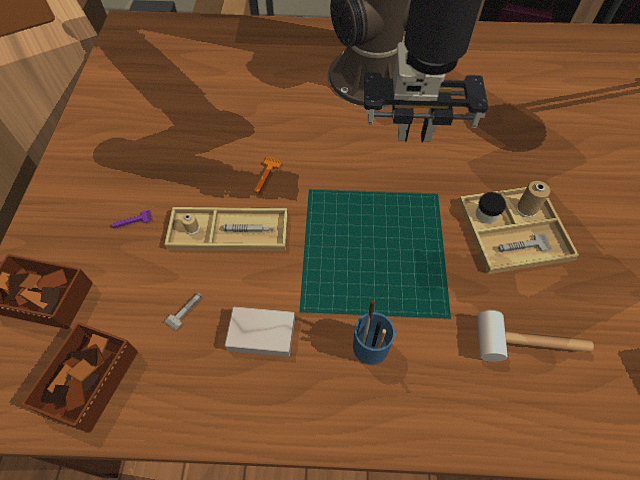

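All five items are in their compartments and the bystanders haven't moved. I'll zoom in on the two trays to check that everything stands or lies as it should.

Run:
```python
import cv2,numpy as np
im=cv2.imread("pics/s3.png")
a=cv2.resize(im[195:260,155:295],None,fx=4,fy=4,interpolation=2); b=cv2.resize(im[175:275,455:580],None,fx=3,fy=3,interpolation=2)
o=np.zeros((600,600,3),np.uint8); o[:260,:560]=a; o[270:570,:375]=b; cv2.imwrite("pics/z.png",o)
```

```text
(no output)
```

View pics/z.png

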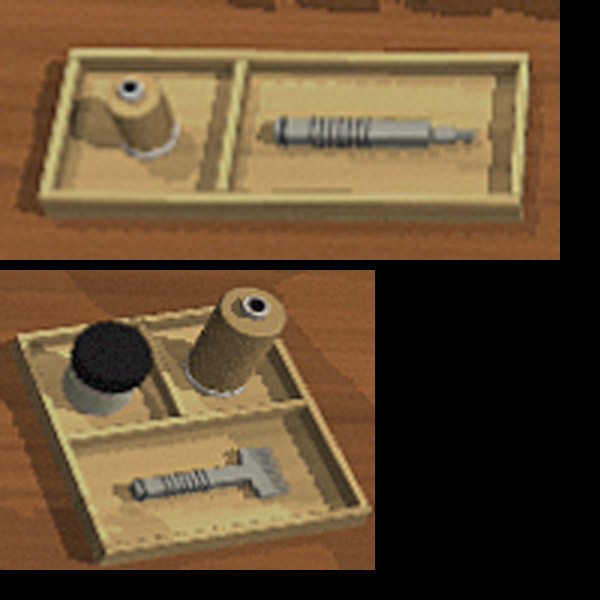

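The zoomed crops show both spools and the jar upright, one to each square compartment. Both irons lie flat in the long compartments, so I'm handing the job in.

```bash
python3 -c "
from plant import bot
print(bot.close_job())"
```

```text
the job is handed in; nothing more can be done
None
```

I made up both kits and handed the job in at about 53 s of robot time: the last pictures show every item in its own compartment, with spools and jar upright, irons flat, and the mallet, slab and brush cup where they were.

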